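# Close the shuttle's hatch and unhitch its rack trailer

## Robot

A 7-joint arm with a two-finger parallel gripper is mounted at the origin on a cart in front of the work surface, level with it; the furniture and walls round the work are solid. World frame = base frame: x ahead of the robot, y to its left, z up, the work surface at z = 0. Lengths are in m, angles in rad, forces in N, time in s.
With the tool pointing down it reaches from about 0.4 to 0.85 m from the base axis. Payload 4.5 kg.
Tool frame: the origin (TCP) lies at the very end of the fingers, on their centre line; the grasp point (between the pads) lies 19 mm behind it; y points along the fingers, z is the direction in which the jaws open and shut, and the axes are right-handed (so a half turn about y gives the same grasp; the last joint's range is limited). The gripper opens to 88 mm and grips with 3 to 60 N. Pads are 18 mm wide; open, the fingers measure 123 mm over their backs; the gripper's body (75 mm by 187 mm) begins 45 mm behind the grasp point.
Start: joints at [-1.183, 0.689, -0.195, 1.565, 0.157, 0.902, -0.215], TCP at [0.217, 0.586, 0.239] pointing down, gripper open.
Joint ranges: [-3.01, 3.01], [-0.46, 2.08], [-1.47, 1.51], [0.13, 2.56], [-1, 4.14], [0.04, 2.09], [-2.66, 2.66]. Speed limits (rad/s): [2.57, 2.57, 3.14, 3.14, 3.14, 3.14, 3.14].

## Interface

Orientations are given as a rotation vector (axis times angle).
In Python, from bench import env gives the robot as it stands. The module is installed in compiled form; this text tells all that it offers.
- The arm moves only by the tool send_rows, never from a script. Its argument "series" is a list that holds one entry, the list of rows, each a list of 7 numbers: the shift along the world's x, y, z in cm, then the turn, a rotation vector about the world's x, y, z in degrees, then the closure, from 0 (fully open) to 1 (shut). A call has exactly 10 rows; each row is the pose to reach, as a shift and turn from the pose measured when the call began; what a row does not reach only later rows make up. A row lasts 1/10 s, in which the tool goes at most 50 mm and 8.59 degrees, less where a joint would pass 70% of its speed; a pose out of reach is approached as far as the arm can. A call with a gripper value outside its range is refused whole. The fingers move at their own pace and stop on an object; "squeeze" is the grip in N (left out, the last holds). Time passes only in rows, so rows that repeat a pose let the fingers close, or fill a call up. It gives the time, the measured TCP pose, the force and the opening at its end, in the units of the state.
- env.read_state(): the state, without advancing time (a new reading comes with each control period).
- env.snapshot(name): name is "side" or "top"; returns a dict with "image" (480x640x3 uint8, red, green, blue), "depth" (480x640 float32, m along the optical axis (not along the pixel's ray), 0 where there is no reading), "fovy" (degrees; the focal length in pixels is half the picture's height over the tangent of half this angle, whatever the lens; pixels are square), "cx", "cy" (the principal point, pixels), "rvec" (rotation vector, rad) and "tvec" (3), from world to camera coordinates, as OpenCV has them. Camera axes: x right, y down, z forward; pixel columns grow to the right and rows downward; lengths in m; the calibration is good to about 2 mm. A picture is of the moment at which its call begins.
- env.close_job(): hands the job in, once; it reports no verdict.
The state is a dict: "time_s": time; "joints": joint angles; "joint_velocities": joint speeds; "effort": joint torques, N m; "eef_pos": TCP position; "tool_rot": TCP orientation; "contact_force": force on the tool from outside, world axes, zero at the start; "torque": the same for the moment, N m; "opening": opening from 0.0 (shut) to 1.0 (fully open).
Only numpy, scipy, OpenCV 4.12 (cv2) and the standard library are available. Lean on these libraries where they do the work, as an engineer would, in place of code of your own. Each camera call takes 0.05 s, during which the arm holds its last target. There are 200 camera calls.

## Task

Get the little sample shuttle ready to drive off. First press its tilted metal hatch cover down until it sits level, flush in its recess; then pinch the red latch tab toward the blue tab on the trailer's coupler to draw the latch aside against its spring, and lift the coupler about 4 cm straight up off the ball, leaving the trailer's wheels on the desk. Finish holding it raised there, still gripped, and leave the carton and the timer alone.

Things in the scene. Friction and masses are not known exactly. Their poses are not given: they have to be found in the camera images.
- tug: grey wheeled shuttle, fixed on the desk, 110 wide (its x), 150 long (its y, from y -195 to -45 mm), top 44 mm above the desk. Origin: at desk level under the centre of its hitch ball. Its -y end is the front; +y points at the trailer.
- ball_center (a point): centre of the fixed steel hitch ball (diameter 24 mm) on a 7 mm neck behind the shuttle, 45 mm above the desk.
- recess (a point): centre of the shuttle's rectangular hatch recess (66 x 86 mm, 8 mm deep), at the level of its rim (z 44 mm); axes those of the shuttle. Seated, the cover's top lies 1 mm below the rim.
- cover: loose aluminium hatch cover 62 x 82 x 7 mm, 70 g; origin at the centre of its underside, z normal to the plate. It starts tilted 0.14 rad: +y edge down in the recess, -y end propped 10 mm up by a stiff brass friction pin that gives way at about 4 N and stays where it is pushed.
- cover_top (a point): centre of the cover's upper face.
- cover_raised_end (a point): point on the cover's upper face, 34 mm from the centre toward its raised -y end: press here, straight down, about 10 mm until it stops.
- trailer: loose two-wheeled trailer, about 0.5 kg, with a low rack on it (90 x 150 mm, top 86 mm above the desk, starting 120 mm behind the ball). Origin: desk level under the ball while hitched; +y runs back along the tongue, z up. Blue coupler 34 x 46 mm, top at z 66 mm, with two upright tabs to z 112 mm, 22 mm wide (y), 4 mm thick: blue one fixed at +x, red latch tab at -x.
- coupler (a point): centre of the coupler's socket; coincides with the ball's centre (z 45 mm) when hitched. The ball is free of the socket once this is raised 15 mm.
- fixed_tab (a point): outer (+x) face of the blue fixed finger tab, 92 mm above the desk, the height to pinch; 14 mm to +x of the coupler's centre.
- latch_tab (a point): outer (-x) face of the red latch tab, 92 mm above the desk; 27 mm to -x of the coupler's centre at rest, 10 mm when fully pulled. The tabs' outer faces are 41 mm apart at rest and 24 mm when pinched home; the pinched pair's middle is then 2 mm to +x of the coupler's centre.
- axle (a point): middle of the trailer's wheel axle, 215 mm behind the coupler, 18 mm above the desk (wheel radius 18 mm, wheels do not turn but slide lightly); raising the coupler tips the trailer about it.
- latch (a joint): slide of the latch on the coupler, m: 0 at rest (a fork under the ball locks the coupler down), 0.017 fully pulled toward +x of the trailer; the coupler comes free at about 0.015. Its spring needs 4 N at rest and 6.5 N fully pulled and shuts it when released, so it must stay pinched while lifting.
- carton: small white carton 58x54x84 mm, bystander.
- timer: white lab timer 41x66x67 mm, bystander.

How it is judged:
By the outcome, as a careful person would: the job done as asked, in the order asked, and still so for the second after the job is handed in, while the arm keeps its last pose, push and grip.
It also fails if it takes over 43 s, if anything falls off the work surface, if the arm or the gripper's body presses on something with over 40 N, if the wrist force passes 120 N, or if a joint passes its speed limit or range.

## Working session

There is one attempt and no reset: what is moved stays moved. The work goes in short steps, Python scripts to look and compute and a tool call to move; the robot and the scene stay as the last step left them, time stands still between calls to the robot, and variables do not carry over. Pictures are saved under pics/ and viewed, about 8 in all and at most 12, crops included, and the job is handed in when it is done.

Besides the shell and the picture viewer there is one more tool, called after "Call:" in YAML: its name, and indented under it one key for each argument. send_rows: Moves the arm, as the interface text tells. Its arguments: {"type":"object","properties":{"series":{"type":"array"},"squeeze":{"type":"number"}},"required":["series"]}

```bash
mkdir -p pics; cat > h.py <<'E'
import numpy as np, cv2
from bench import env
from scipy.spatial.transform import Rotation as R
def snap(n):
    s=env.snapshot(n); s['f']=240/np.tan(np.radians(s['fovy'])/2); s['R']=R.from_rotvec(np.ravel(s['rvec'])).as_matrix(); s['t']=np.ravel(s['tvec']); return s
def cloud(s):
    v,u=np.mgrid[:480,:640]; d=s['depth']
    c=np.stack([(u-s['cx'])/s['f']*d,(v-s['cy'])/s['f']*d,d],-1)
    return (c-s['t'])@s['R']
def ray(s,u,v,z):
    o=-s['R'].T@s['t']; d=s['R'].T@np.array([(u-s['cx'])/s['f'],(v-s['cy'])/s['f'],1]); return o+d*(z-o[2])/d[2]
def save(s,n): cv2.imwrite('pics/'+n+'.png',s['image'][...,::-1])
E
python3 - <<'E'
from h import *
for n in('top','side'):
    s=snap(n); save(s,n+'0'); print(n,s['f'],-s['R'].T@s['t'],(s['depth']>0).mean(), s['R'][2])
st=env.read_state(); print(st)
E
```

```text
top 525.9627283391594 [0.49038315 0.21306607 0.96880755] 0.9960286458333333 [ 0.10362172 -0.00109536 -0.99461618]
side 580.5309048017887 [ 0.37088823 -0.65306406  0.58396278] 0.9956282552083333 [ 0.19484052  0.84815697 -0.49261235]
{'time_s': 0.1, 'joints': array([-1.18319476,  0.68990126, -0.19452304,  1.56622553,  0.15730499,
        0.90251139, -0.21509222]), 'joint_velocities': array([-0.00035784, -0.0009534 , -0.00037351, -0.00183648,  0.00011942,
       -0.00121268, -0.00021793]), 'effort': array([-2.04041891e-03, -5.28499854e+01, -1.27147213e+00, -1.53837991e+01,
       -5.26512181e-02,  1.97176872e-03,  4.65643404e-05]), 'eef_pos': array([0.2163867 , 0.58574321, 0.23799346]), 'tool_rot': array([-1.55456791,  0.27773982, -0.2774741 ]), 'contact_force': array([-0.37543665,  0.53864072, -0.04314495]), 'torque': array([-0.01041033, -0.01125593, -0.0119107 ]), 'opening': 0.9945551464205599}
```

View pics/top0.png

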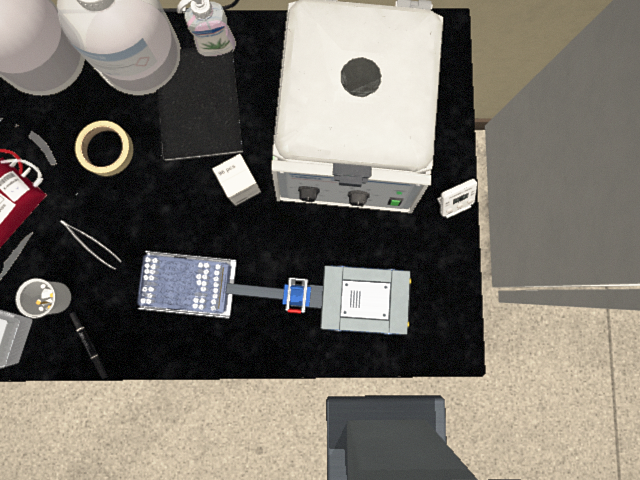

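View pics/side0.png

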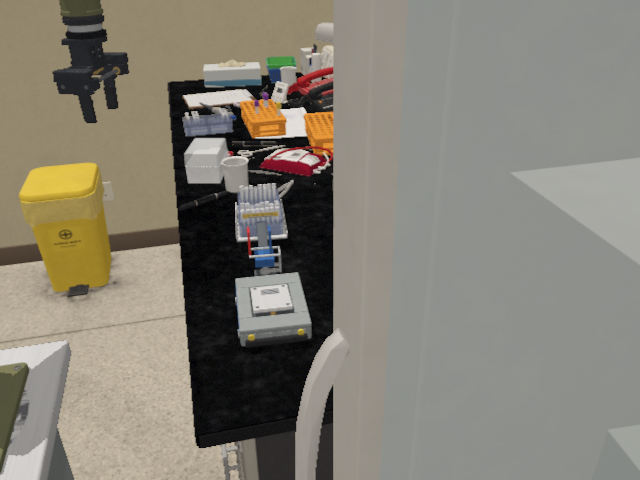

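The top view shows the shuttle at about (366,300), coupler with blue/red tabs at (297,296), the rack at (187,284), carton (236,180) and timer (458,198) out of the way. The side view shows the shuttle at (272,310), the coupler at (264,255), with a tall cabinet to the right.

```bash
cat > m.py <<'E'
from h import *
def meas(tag=''):
    for n in('top','side'):
        s=snap(n); P=cloud(s); im=s['image'].astype(int); r,g,b=im[...,0],im[...,1],im[...,2]
        reg=(P[...,0]>.35)&(P[...,0]<.62)&(P[...,1]>-.05)&(P[...,1]<.65)
        red=reg&(r>110)&(g<70)&(b<80)&(P[...,2]>.03); blue=reg&(b>110)&(r<90)&(P[...,2]>.03)
        for nm,m in(('red',red),('blue',blue)):
            q=P[m]; 
            if len(q)==0: continue
            print(n,nm,len(q),'all',q.min(0).round(3),q.max(0).round(3))
            t=q[(q[:,2]>.075)]
            if len(t): print('   tab',len(t),np.median(t,0).round(4),t.min(0).round(4),t.max(0).round(4))
        if n=='top':
            m=reg&(abs(P[...,2]-.044)<.005)&(P[...,1]<.24)&(abs(r-b)<40)
            k=cv2.connectedComponentsWithStats(m.astype(np.uint8)); i=1+np.argmax(k[2][1:,4]); q=P[k[1]==i]
            print('tug',cv2.minAreaRect(((q[:,:2])*1000).astype(np.float32)), np.median(q[:,2]))
            m=reg&(P[...,2]>.065)&(P[...,1]>.25); q=P[m]
            print('rack',cv2.minAreaRect((q[:,:2]*1000).astype(np.float32)))
        yield s,P
if __name__=='__main__':
    for k,(s,P) in enumerate(meas()):
        c=s['image'][230:350,120:430] if k==0 else s['image'][170:350,200:340]
        f=2.5 if k==0 else 3.2
        cv2.imwrite(f'pics/crop{k}.png',cv2.resize(c,None,fx=f,fy=f,interpolation=cv2.INTER_CUBIC)[...,::-1])
E
python3 m.py
```

```text
top red 22 all [0.459 0.213 0.085] [0.49  0.254 0.969]
   tab 22 [0.4625 0.2414 0.1122] [0.4591 0.2131 0.0847] [0.4904 0.2545 0.9688]
top blue 380 all [0.424 0.16  0.038] [0.556 0.512 0.115]
   tab 33 [0.4978 0.2396 0.1132] [0.4961 0.2314 0.0751] [0.5365 0.502  0.1155]
tug ((477.4866638183594, 122.24673461914062), (150.3252716064453, 111.0110855102539), 85.6636734008789) 0.04541095703359185
rack ((501.6532897949219, 379.0791320800781), (263.1382141113281, 88.1884765625), 83.68119812011719)
side red 50 all [0.458 0.232 0.031] [0.475 0.371 0.114]
   tab 38 [0.4598 0.235  0.0958] [0.4579 0.2319 0.0755] [0.4626 0.2518 0.114 ]
side blue 190 all [0.417 0.072 0.033] [0.519 0.451 0.114]
   tab 29 [0.4962 0.2314 0.1095] [0.494  0.2282 0.0773] [0.4999 0.2511 0.114 ]
```

View pics/crop0.png

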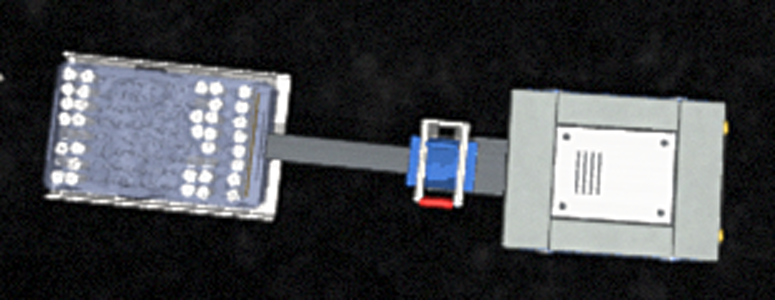

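View pics/crop1.png

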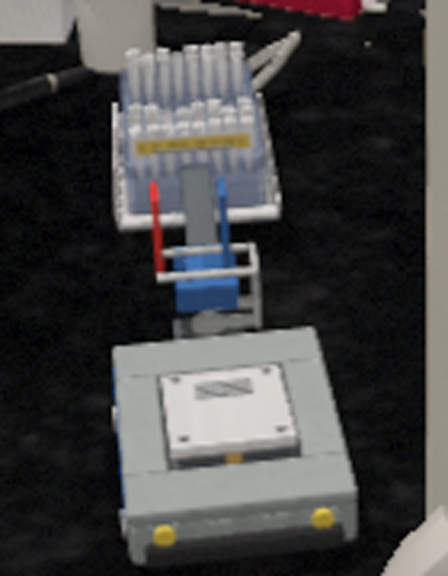

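```bash
python3 - <<'E'
from h import *
s=snap('top');P=cloud(s);im=s['image'].astype(int);mn=im.min(-1)
reg=(P[...,0]>.40)&(P[...,0]<.56)&(P[...,1]>.06)&(P[...,1]<.19)&(P[...,2]>.03)
m=reg&(mn>205); k=cv2.connectedComponentsWithStats(m.astype(np.uint8)); i=1+np.argmax(k[2][1:,4]); v,u=np.where(k[1]==i)
q=np.array([ray(s,a,b,.046)for a,b in zip(u,v)]); print('cover',cv2.minAreaRect((q[:,:2]*1000).astype(np.float32)))
qq=P[k[1]==i]; A=np.c_[qq[:,:2]-qq[:,:2].mean(0),np.ones(len(qq))]; print('plane',np.linalg.lstsq(A,qq[:,2],rcond=None)[0],qq.mean(0))
# rack
m=(P[...,0]>.4)&(P[...,0]<.6)&(P[...,1]>.345)&(P[...,1]<.6)&(P[...,2]>.03)
print('rack',cv2.minAreaRect((P[m][:,:2]*1000).astype(np.float32)),np.percentile(P[m][:,2],[50,99]))
# tongue
m=(P[...,0]>.4)&(P[...,0]<.6)&(P[...,1]>.27)&(P[...,1]<.35)&(P[...,2]>.025)
q=P[m]; c=np.polyfit(q[:,1],q[:,0],1); print('tongue x at y=.242',np.polyval(c,.242),'slope',c,np.median(q[:,2]))
# frame
m=(P[...,0]>.45)&(P[...,0]<.55)&(P[...,1]>.2)&(P[...,1]<.28)&(mn>120)&(P[...,2]>.03)
q=P[m]; print('frame',q.min(0),q.max(0)); print(np.histogram(q[:,2],bins=np.arange(.03,.121,.01)))
print(R.from_rotvec(env.read_state()['tool_rot']).as_matrix().round(3)); print(P[...,2][(P[...,0]<.65)&(P[...,1]<.6)&(P[...,1]>.0)&(P[...,0]>.3)].max())
E
```

```text
cover ((477.13470458984375, 123.12722778320312), (81.74002838134766, 61.46986389160156), 85.77045440673828)
plane [-0.01245131 -0.14036425  0.05030507] [0.47695937 0.12242449 0.05030507]
rack ((507.3487854003906, 429.953857421875), (171.39295959472656, 102.13064575195312), 83.67928314208984) [0.06617069 0.08822606]
tongue x at y=.242 0.4863736235720106 slope [0.11179112 0.45932017] 0.06290568323293479
frame [0.45907605 0.21306607 0.03108278] [0.51540077 0.27902307 0.96880755]
(array([ 16,   1,   1, 229,  11,   2,   0,   0,   3]), array([0.03, 0.04, 0.05, 0.06, 0.07, 0.08, 0.09, 0.1 , 0.11, 0.12]))
[[ 0.938 -0.     0.346]
 [-0.346 -0.001  0.938]
 [ 0.    -1.    -0.001]]
0.9688075548140325
```

Call:
send_rows:
  series:
    - [[2,-4,0,0,0,-7,1],[4,-8,0,0,0,-14,1],[6,-12,-0.5,0,0,-21,1],[8.5,-16,-1,0,0,-28,1],[11,-20,-1.5,0,0,-36,1],[13.5,-24,-2,0,0,-44,1],[16,-28,-3,0,0,-52,1],[18.5,-32,-4,0,0,-60,1],[21,-36,-5,0,0,-68,1],[23.5,-40,-6,0,0,-76,1]]
  squeeze: 30

```text
time_s: 1.25
eef_pos: [0.4524, 0.1846, 0.1782]
tool_rot: [-1.153, 1.293, -1.293]
contact_force: [0.1, -0.2, -0.2]
opening: 0.116
```

Call:
send_rows:
  series:
    - [[0.7,-2.5,-1,0,0,0,1],[1.4,-5,-2.5,0,0,0,1],[2.2,-7.5,-4.5,0,0,0,1],[2.2,-9.2,-6.5,0,0,0,1],[2.2,-9.2,-8.5,0,0,0,1],[2.2,-9.2,-10,0,0,0,1],[2.2,-9.2,-10.5,0,0,0,1],[2.2,-9.2,-10.5,0,0,0,1],[2.2,-9.2,-10.5,0,0,0,1],[2.2,-9.2,-10.5,0,0,0,1]]

```text
time_s: 2.25
eef_pos: [0.4749, 0.0929, 0.0739]
tool_rot: [-1.151, 1.292, -1.293]
contact_force: [0.5, 0.1, 0.3]
opening: 0.006
```

```bash
python3 - <<'E'
from h import *
st=env.read_state(); M=R.from_rotvec(st['tool_rot']).as_matrix(); print(M.round(3),st['eef_pos'],st['joints'],np.degrees(np.arctan2(M[1,2],M[0,2])))
s=snap('side'); c=s['image'][200:350,180:340]; cv2.imwrite('pics/p1.png',cv2.resize(c,None,fx=3.5,fy=3.5)[...,::-1])
E
```

```text
[[-0.114  0.001  0.993]
 [-0.993  0.001 -0.114]
 [-0.001 -1.     0.001]] [0.47486984 0.0928847  0.07388365] [-0.30523072  0.80806772  0.02784712  2.11814537 -0.0963223   0.21513158
 -0.30615499] -6.546237389055116
```

View pics/p1.png

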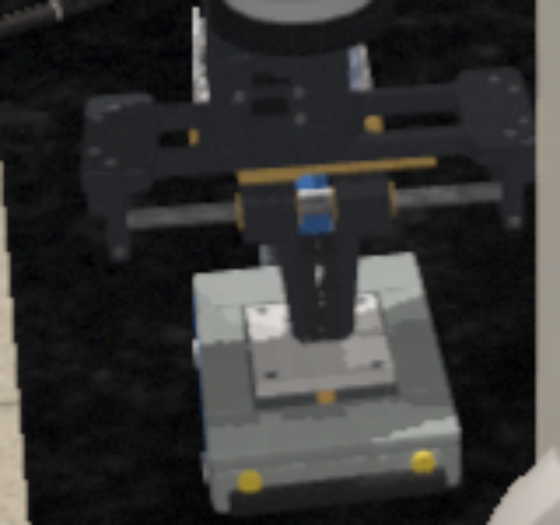

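The closed fingers are centred over the hatch cover, at crop (322,335), on the raised side. Now I press.

Call:
send_rows:
  series:
    - [[0,0,-1,0,0,0,1],[0,0,-1.6,0,0,0,1],[0,0,-1.9,0,0,0,1],[0,0,-2.1,0,0,0,1],[0,0,-2.3,0,0,0,1],[0,0,-2.5,0,0,0,1],[0,0,-2.7,0,0,0,1],[0,0,-2.9,0,0,0,1],[0,0,-3.1,0,0,0,1],[0,0,-3.1,0,0,0,1]]

```text
time_s: 3.3
eef_pos: [0.4748, 0.0925, 0.0434]
tool_rot: [-1.151, 1.292, -1.293]
contact_force: [-1.7, -1.9, 10.4]
opening: 0.002
```

Call:
send_rows:
  series:
    - [[0,0,-0.1,0,0,0,1],[0,0,-0.15,0,0,0,1],[0,0,-0.2,0,0,0,1],[0,0,-0.2,0,0,0,1],[0,0,-0.2,0,0,0,1],[0,0,-0.2,0,0,0,1],[0,0,-0.2,0,0,0,1],[0,0,-0.2,0,0,0,1],[0,0,-0.2,0,0,0,1],[0,0,-0.2,0,0,0,1]]

```text
time_s: 4.3
eef_pos: [0.4747, 0.0925, 0.0434]
tool_rot: [-1.15, 1.292, -1.294]
contact_force: [-3.4, -0.7, 25.9]
opening: 0.005
```

Call:
send_rows:
  series:
    - [[0,0,1.5,0,0,0,1],[0,0,5,0,0,0,1],[0,0,9,0,0,0,0.5],[0.2,2,12,0,0,0,0],[0.6,5,13,0,0,0,0],[1,9,13,0,0,0,0],[1.4,12,13,0,0,0,0],[1.4,15,13,0,0,0,0],[1.4,15,13,0,0,0,0],[1.4,15,13,0,0,0,0]]

```text
time_s: 5.3
eef_pos: [0.4884, 0.2433, 0.173]
tool_rot: [-1.151, 1.291, -1.292]
contact_force: [0.7, -0.6, -0.2]
opening: 0.706
```

```bash
python3 - <<'E'
from h import *
s=snap('top');P=cloud(s);mn=s['image'].min(-1)
m=(P[...,0]>.44)&(P[...,0]<.51)&(P[...,1]>.07)&(P[...,1]<.17)&(P[...,2]>.03)&(P[...,2]<.07)&(mn>170)
q=P[m]; 
if len(q)>50:
    A=np.c_[q[:,:2]-q[:,:2].mean(0),np.ones(len(q))]; print('plane',np.linalg.lstsq(A,q[:,2],rcond=None)[0],len(q),q[:,:2].min(0),q[:,:2].max(0))
s=snap('side');P=cloud(s); im=s['image'].astype(int); r,g,b=im[...,0],im[...,1],im[...,2]
reg=(P[...,0]>.43)&(P[...,0]<.53)&(P[...,1]>.2)&(P[...,1]<.28)&(P[...,2]>.08)&(P[...,2]<.12)
for nm,m in(('red',reg&(r>90)&(g<70)&(b<80)),('blue',reg&(b>90)&(r<90))):
    v,u=np.where(m); print(nm,len(u),u.min(),u.max(),v.min(),v.max(),P[m].mean(0) )
c=s['image'][170:350,190:340]; cv2.imwrite('pics/p2.png',cv2.resize(c,None,fx=3.3,fy=3.3)[...,::-1]); print(env.read_state()['eef_pos'],env.read_state()['opening'])
E
```

```text
plane [-0.00355885 -0.00848439  0.04456746] 1689 [0.44001493 0.07001344] [0.50968949 0.16526539]
red 37 247 249 228 248 [0.45968498 0.2367936  0.09971554]
blue 45 268 270 225 247 [0.49649843 0.23379935 0.10217169]
[0.4887224  0.24113995 0.17312455] 0.7989159366944149
```

View pics/p2.png

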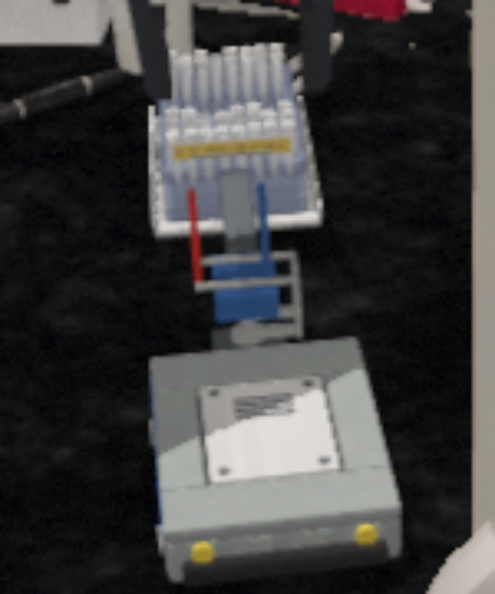

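The cover now sits level: fitted tilt is 0.008, and its height matches the seated height. The open fingers hang above the two tabs, red at crop (195,235) and blue at (264,225).

Call:
send_rows:
  series:
    - [[0,0,-2,0,0,0,0],[0,0,-4,0,0,0,0],[0,0,-5.5,0,0,0,0],[0,0,-7,0,0,0,0],[0,0,-8,0,0,0,0],[0,0,-9,0,0,0,0],[0,0,-9.6,0,0,0,0],[0,0,-9.9,0,0,0,0],[0,0,-9.9,0,0,0,0],[0,0,-9.9,0,0,0,0]]

```text
time_s: 6.4
eef_pos: [0.489, 0.2413, 0.0745]
tool_rot: [-1.15, 1.292, -1.295]
contact_force: [0.7, 0.4, 0.5]
opening: 1.001
```

Call:
send_rows:
  series:
    - [[0,0,0,0,0,0,0.4],[0,0,0,0,0,0,0.5],[0,0,0,0,0,0,0.6],[0,0,0,0,0,0,0.7],[0,0,0,0,0,0,0.8],[0,0,0,0,0,0,0.9],[0,0,0,0,0,0,1],[0,0,0,0,0,0,1],[0,0,0,0,0,0,1],[0,0,0,0,0,0,1]]
  squeeze: 30

```text
time_s: 7.4
eef_pos: [0.4895, 0.2413, 0.0746]
tool_rot: [-1.149, 1.291, -1.295]
contact_force: [-1.4, -0.6, 1.8]
opening: 0.263
```

```bash
python3 - <<'E'
from h import *
st=env.read_state(); print(st['opening']*88,st['eef_pos'],st['contact_force'],st['torque'])
E
```

```text
23.12012514956164 [0.48949478 0.24132627 0.07455174] [-1.35945336 -0.55005346  1.79820062] [-0.04325272  0.66824291  0.22194098]
```

The tabs are pinched home: the opening is about 23 mm and the side load is low. Next I lift along the tilt arc.

Call:
send_rows:
  series:
    - [[0,0.02,0.2,-0.5,0.05,0,1],[0,0.05,0.4,-1.1,0.1,0,1],[0,0.08,0.6,-1.6,0.2,0,1],[0,0.1,0.8,-2.1,0.2,0,1],[0,0.14,1,-2.7,0.3,0,1],[0,0.17,1.2,-3.2,0.35,0,1],[0,0.2,1.4,-3.7,0.4,0,1],[0,0.22,1.6,-4.2,0.5,0,1],[0,0.25,1.8,-4.8,0.5,0,1],[0,0.27,2,-5.3,0.6,0,1]]

```text
time_s: 8.4
eef_pos: [0.4897, 0.2441, 0.0947]
tool_rot: [-1.222, 1.25, -1.364]
contact_force: [0.0, 1.1, -2.5]
opening: 0.262
```

```bash
python3 - <<'E'
from h import *
st=env.read_state(); print(st['opening']*88,st['eef_pos'],st['contact_force'],st['torque'])
s=snap('side'); c=s['image'][170:350,190:340]; cv2.imwrite('pics/p3.png',cv2.resize(c,None,fx=3.3,fy=3.3)[...,::-1])
E
```

```text
23.05454270539457 [0.48967022 0.24413333 0.0947447 ] [ 0.02451011  1.12466165 -2.54865537] [ 0.29187544  0.152681   -0.0296863 ]
```

View pics/p3.png

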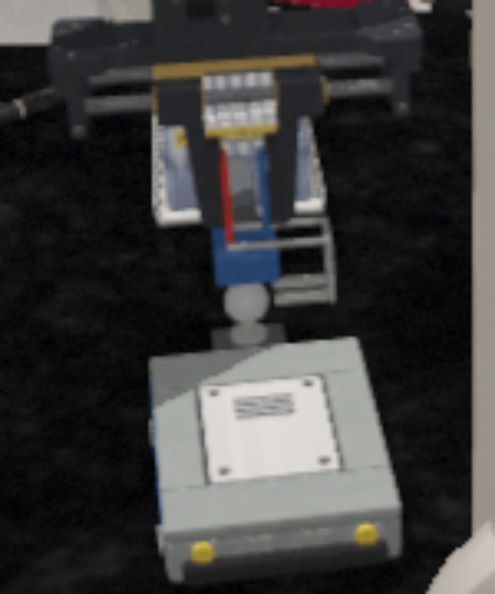

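The coupler, crop (247,260), is up off the ball, crop (247,300), and the latch is still pinched. The pull is about 2.5 N, as expected for the trailer's nose. On to the remaining 2 cm.

Call:
send_rows:
  series:
    - [[0,0.05,0.3,-0.8,0.1,0,1],[0,0.08,0.6,-1.6,0.2,0,1],[0,0.12,0.9,-2.4,0.3,0,1],[0,0.16,1.2,-3.2,0.3,0,1],[0,0.2,1.5,-4,0.4,0,1],[0,0.24,1.8,-4.8,0.5,0,1],[0,0.26,1.95,-5.3,0.6,0,1],[0,0.26,1.95,-5.3,0.6,0,1],[0,0.26,1.95,-5.3,0.6,0,1],[0,0.26,1.95,-5.3,0.6,0,1]]

```text
time_s: 9.45
eef_pos: [0.4898, 0.2468, 0.1144]
tool_rot: [-1.294, 1.205, -1.43]
contact_force: [-0.0, 1.4, -2.2]
opening: 0.26
```

```bash
python3 - <<'E'
from h import *
st=env.read_state(); print(st['opening']*88,st['eef_pos'],st['contact_force'],st['torque'])
s=snap('side'); P=cloud(s); im=s['image'].astype(int); r,g,b=im[...,0],im[...,1],im[...,2]
reg=(P[...,0]>.43)&(P[...,0]<.53)&(P[...,1]>.2)&(P[...,1]<.235)&(P[...,2]>.04)
m=reg&(b>90)&(r<90); print('coupler front',P[m].min(0),P[m].max(0))
m=reg&(r>90)&(g<70); print('red',P[m].min(0) if m.any() else 0,P[m].max(0) if m.any() else 0)
c=s['image'][150:350,190:340]; cv2.imwrite('pics/p4.png',cv2.resize(c,None,fx=3,fy=3)[...,::-1])
E
```

```text
22.8934254679102 [0.48978963 0.24680468 0.11438827] [-0.04260555  1.38877683 -2.24607806] [ 0.40412553  0.13489022 -0.0362854 ]
coupler front [0.46817831 0.21782587 0.08911947] [0.50140462 0.23486597 0.1227369 ]
red 0 0
```

View pics/p4.png

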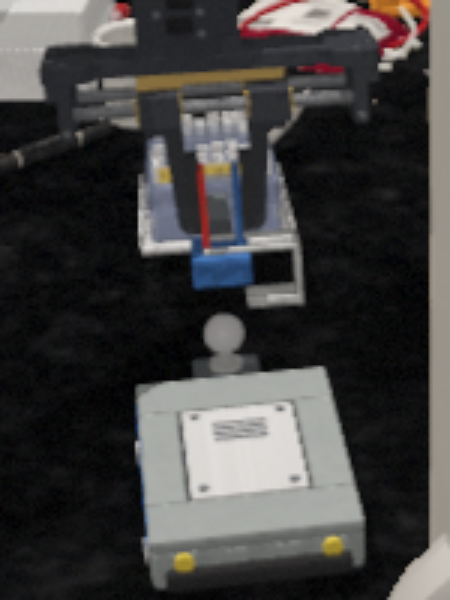

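The coupler, crop (222,268), is well clear of the ball, crop (224,333), and the cover is still flush. The pull of about 2.2 N is under half the trailer's weight, so the wheels are carrying the rest. I'll hold once to check it is steady, then hand in.

Call:
send_rows:
  series:
    - [[0,0,0,0,0,0,1],[0,0,0,0,0,0,1],[0,0,0,0,0,0,1],[0,0,0,0,0,0,1],[0,0,0,0,0,0,1],[0,0,0,0,0,0,1],[0,0,0,0,0,0,1],[0,0,0,0,0,0,1],[0,0,0,0,0,0,1],[0,0,0,0,0,0,1]]

```text
time_s: 10.5
eef_pos: [0.4898, 0.2467, 0.1144]
tool_rot: [-1.294, 1.205, -1.43]
contact_force: [1.0, 0.5, -2.1]
opening: 0.261
```

```bash
python3 -c "
from bench import env
s=env.read_state(); print(s['time_s'],s['eef_pos'],s['opening']*88,s['contact_force']); print(env.close_job())"
```

```text
10.5 [0.48978418 0.24673261 0.11440425] 22.98646423377323 [ 1.01397036  0.49704416 -2.06243461]
the job is handed in; nothing more can be done
None
```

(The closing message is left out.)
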